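# Clear the reject from the wire tensioner and hold its spring arm at the stop

### The arm

A 6-joint arm with a two-finger parallel gripper is mounted at the origin on a cart in front of the work surface, level with it; the furniture and walls round the work are solid. World frame = base frame: x ahead of the robot, y to its left, z up, the work surface at z = 0. Lengths are in mm, angles in rad, forces in N, time in s.
With the tool pointing down it reaches from about 425 to 1125 mm from the base axis. Payload 14.9 kg.
Tool frame: the origin (TCP) lies midway between the tips of the shut fingers; the grasp point (between the pads) lies 19 mm behind it (bot.grasp_offset is the distance from the TCP to the grasp point, in mm); z points along the fingers, y is the direction in which the jaws open and shut (so a half turn about z gives the same grasp; the last joint's range is limited). The gripper opens to 91 mm and grips with 3 to 60 N. Pads are 32 mm wide; open, the fingers measure 118 mm over their backs; the gripper's body (76 mm by 178 mm) begins 60 mm behind the grasp point.
Start: joints at [-0.033, 0.379, 1.734, -0, 1.028, -0.033], TCP at [700.013, -0.006, 213.932] pointing down, gripper open.
Joint ranges: [-2.77, 2.77], [-0.74, 2.19], [0, 2.66], [-1.06, 4.2], [0.31, 2.87], [-3.08, 3.08]. Speed limits (rad/s): [1.89, 1.89, 2.39, 3.14, 3.14, 3.14].

### API

Orientations are given as a rotation vector (axis times angle).
In Python, from workcell import bot, viewer, silhouettes, tip_of gives the robot as it stands.
- The arm moves only by the tool play_rows, never from a script. Its argument "motion" is one flat list of numbers, 4 for each row, row after row: the shift along the tool's x, y, z in mm, then the turn about the tool's z in rad. In form: [dx, dy, dz, twist, dx, dy, dz, twist, ...]. A call has 1 to 20 rows; each row is the pose to reach, as a shift and turn from the pose commanded when the call began, along the tool's axes at that moment; what a row does not reach only later rows make up. A row lasts 1/10 s, in which the tool goes at most 50 mm and 8.59 degrees, less where a joint would pass 70% of its speed; a pose out of reach is approached as far as the arm can. A call with a gripper value outside its range is refused whole. "claw" is the finger opening in mm, from 0 to 91.2, set as the call begins (left out, the last holds). The fingers move at their own pace and stop on an object; the grip force is fixed at half the most. Time passes only in rows, so rows that repeat a pose let the fingers close. It gives the time, the measured TCP pose, the force and the opening at its end, in the units of the state.
- bot.get_state(): the state, without advancing time (a new reading comes with each control period).
- viewer.grab_frame(name): name is "scene" or "side" or "wrist"; returns a dict with "color" (480x640x3 uint8, red, green, blue), "intrinsics" (3x3 intrinsics, pixels), "rvec" (rotation vector, rad) and "tvec" (3), from world to camera coordinates, as OpenCV has them. Camera axes: x right, y down, z forward; pixel columns grow to the right and rows downward; lengths in mm; the calibration is good to about 2 mm. A picture is of the moment at which its call begins. There is no depth.
- bot.close_job(): hands the job in, once; it reports no verdict.
Trained networks look in a picture, given as the dict that the camera call returned (one of the last four; its "shot" number tells which), for a name from the list of things; names that differ only in an ending like _2 or _b are one class to them, and where a whole thing is asked for, a point or a joint stands for the part that bears it (a point fixed in the world has none). Each returns a list of dicts, best first, with "confidence" (0 to 1); they miss things now and then, are a little off and sometimes report something else, mostly with a low value. They report only what shows in the picture. A call takes as long as a camera call. They do not tell look-alikes from the thing itself.
- silhouettes(label, picture): "mask" (480x640 bool, what is visible of it).
- tip_of(label, picture): "xyz" ([x, y, z] in mm, in world coordinates, good to about 4 mm: a listed point, or the origin of a listed thing).
The state is a dict: "time": time; "joints": joint angles; "joint_velocities": joint speeds; "effort": joint torques, N m; "eef_pos": TCP position; "tcp_rot": TCP orientation; "force": force on the tool from outside, world axes, zero at the start; "torque": the same for the moment, N m; "gripper_width": finger opening in mm.
Only numpy, scipy, OpenCV 4.12 (cv2) and the standard library are available. Lean on these libraries where they do the work, as an engineer would, in place of code of your own. Each camera call takes 0.05 s, during which the arm holds its last target. There are 200 camera calls.

### The job

I want to thread a fresh cutting wire: take the rejected cheese cube off the wire tensioner's base plate and drop it into the wooden bowl, where it must stay. Then take the tensioner's spring arm by its black upright handle, swing it all the way round against its spring to the grey stop plate, and finish while still holding it there - do not let go, the arm would spring back. Leave the other cheeses where they are and do not push the bowl away.

Things in the scene. Friction and masses are not known exactly. Their poses are not given: they have to be found in the camera images.
- tensioner: Wire tensioner, fixed to the counter: grey base plate 8 mm thick; origin on its underside, under the arm's upright pivot axis. The plate reaches 150 mm either way in its x, 35 mm in +y, 180 mm in -y. The arm turns about its z axis (up): at rest it points along -135 deg in its x-y plane (from +x, counterclockwise from above), at the stop along -49 deg.
- tension_arm (a joint): Swing of the steel spring arm, rad: 0 at rest on its peg, grows counterclockwise from above, 1.5 at the stop plate. A spring always drives it back to 0: at the handle it takes 1.6 N to leave rest, 5.7 N at the stop. Arm 24 mm wide, from 29 to 48 mm above the counter; red hub at the pivot, 38 mm across, 57 mm high.
- pivot (a point): Point on the arm's vertical pivot axis, 80 mm above the counter.
- handle (a point): On the axis of the arm's upright handle, 85 mm above the counter, 130 mm from the pivot axis; moves with the arm. The handle is a black round sleeve, 16 mm in diameter, from 57 to 105 mm above the counter, fixed to the arm, free on all sides.
- handle_at_stop (a point): Where that handle point stands when the arm is at its stop (fixed to the tensioner). The grey upright stop plate, 90 mm long, with a black rubber buffer, stands just beyond the arm's line there; its top is 52 mm above the counter, lower than the handle's sleeve.
- reject_piece: Rejected pale yellow cheese cube, 48 (x) by 50 (y) by 50 (z) mm, about 0.11 kg, loose; origin at the centre of its underside, 8 mm above the counter. It stands on the tensioner's base plate between arm and stop plate, and keeps the arm from its stop. Most room for fingers is on its sides facing towards and away from the pivot.
- reject_middle (a point): The middle of the rejected cube, 25 mm above its underside.
- reject_bowl: Dark turned wooden bowl, 224 mm across the rim, 66 mm high, inner floor 9 mm above the counter and about 120 mm across, 0.36 kg, loose on the counter left or right of the tensioner; origin at the centre of its underside.
- wedge: Bystander: cut cheese wedge with a coral rind, 113 by 152 by 70 mm, origin at the centre of its underside; on the other side of the tensioner from the bowl.
- brown_tomme: Bystander: small round brown cheese, 87 mm across, 59 mm high, near the counter's front edge to the right; origin at the centre of its underside.
- goat_brick: Bystander: white block of goat cheese, 62 mm each way, near the counter's front edge to the left; origin at the centre of its underside.
Things that resemble listed ones, but are neither listed nor needed, are in the scene too. Leave any blue look-alike of the reject_piece alone.

How it is judged:
By the outcome, as a careful person would: the job done as asked, in the order asked, and still so for the second after the job is handed in, while the arm keeps its last pose, push and grip.
It also fails if it takes over 61 s, if anything falls off the work surface, if the arm or the gripper's body presses on something with over 40 N, if the wrist force passes 120 N, or if a joint passes its speed limit or range.

## Working session

There is one attempt and no reset: what is moved stays moved. The work goes in short steps, Python scripts to look and compute and a tool call to move; the robot and the scene stay as the last step left them, time stands still between calls to the robot, and variables do not carry over. Pictures are saved under pics/ and viewed, about 8 in all and at most 12, crops included, and the job is handed in when it is done.

Besides the shell and the picture viewer there is one more tool, called after "Request:" as name(argument=value, ...) on one line, values as JSON. play_rows: Moves the arm, as the interface text tells. Its arguments: {"type":"object","properties":{"motion":{"type":"array","items":{"type":"number"}},"claw":{"type":"number"}},"required":["motion"]}

```bash
mkdir -p pics; cat > h.py <<'E'
import numpy as np, cv2
from workcell import bot, viewer, silhouettes, tip_of
def save(p,n): cv2.imwrite(f'pics/{n}.png',p['color'][...,::-1])
def pix(p,X):
    return cv2.projectPoints(np.array([X],float),np.array(p['rvec'],float),np.array(p['tvec'],float),np.array(p['intrinsics'],float),None)[0].ravel().round(0)
E
python3 - <<'E'
from h import *
for c in ['scene','side','wrist']:
    p=viewer.grab_frame(c); save(p,c+'0')
    print(c,'campos',(-cv2.Rodrigues(np.array(p['rvec']))[0].T@np.array(p['tvec'])).round())
    for l in ['tensioner','pivot','handle','handle_at_stop','reject_piece','reject_middle','reject_bowl','wedge','brown_tomme','goat_brick']:
        for d in tip_of(l,p)[:3]: print(l,np.round(d['xyz'],0),round(d['confidence'],2),pix(p,d['xyz']))
print(bot.get_state())
E
python3 -c "
import cv2,numpy as np
a=[cv2.imread(f'pics/{c}0.png') for c in ('scene','side')]
cv2.imwrite('pics/both.png',cv2.resize(np.hstack(a),(800,300)))"
```

```text
scene campos [  -87. -1097.  1019.]
tensioner [590.   9.  37.] 0.68 [344. 265.]
tensioner [597. 125.   2.] 0.62 [327. 254.]
pivot [596. 131.  81.] 0.91 [326. 231.]
handle [494.  40.  82.] 0.86 [310. 256.]
handle_at_stop [674.  25.  87.] 0.61 [366. 240.]
reject_piece [ 556. -124.   -3.] 0.8 [358. 306.]
reject_piece [587.   8.   7.] 0.62 [343. 274.]
reject_middle [ 553. -127.   24.] 0.77 [358. 300.]
reject_middle [589.  11.  35.] 0.6 [343. 265.]
reject_bowl [ 567. -355.    4.] 0.82 [411. 358.]
reject_bowl [590.   7.  33.] 0.65 [344. 267.]
wedge [534. 419.  -1.] 0.62 [269. 215.]
brown_tomme [ 413. -214.   -0.] 0.94 [328. 344.]
goat_brick [350. 204.   4.] 0.65 [242. 263.]
goat_brick [ 411. -215.    1.] 0.33 [328. 344.]
side campos [ 184. -956.  794.]
tensioner [598. 131.  -1.] 0.97 [327. 248.]
pivot [598. 130.  80.] 0.72 [327. 225.]
handle [500.  47.  87.] 0.92 [304. 246.]
handle [598. 133.   2.] 0.62 [327. 247.]
handle_at_stop [671.  27.  85.] 0.76 [366. 237.]
reject_piece [594.  10.   6.] 0.96 [341. 270.]
reject_piece [ 552. -126.   -3.] 0.8 [347. 307.]
reject_piece [501.  47.  84.] 0.
[... 753 characters left out ...]
31.  86.] 0.6 [281. 190.]
{'time': 1.65, 'joints': array([-3.32865280e-02,  3.78872083e-01,  1.73420142e+00, -2.06988309e-05,
        1.02851734e+00, -3.32783823e-02]), 'joint_velocities': array([-0.00042755,  0.00031276,  0.00052369, -0.00020533,  0.00191573,
        0.00058394]), 'effort': array([ 5.09778729e-04, -7.63670325e+01, -4.34736264e+01,  6.52086013e-02,
        3.89085780e-02, -9.18628928e-06]), 'eef_pos': array([ 7.00009997e+02, -1.36546929e-03,  2.13950588e+02]), 'tcp_rot': array([ 2.22142915e+00,  2.22143479e+00, -1.83941456e-05]), 'force': array([-0.05243435,  0.69542919, -0.14323602]), 'torque': array([0.01129934, 0.01554092, 0.00724226]), 'gripper_width': 91.30532360567908}
```

View pics/scene0.png

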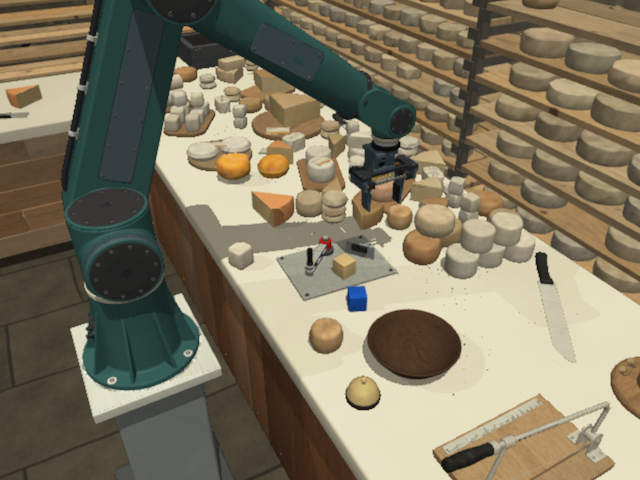

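View pics/side0.png

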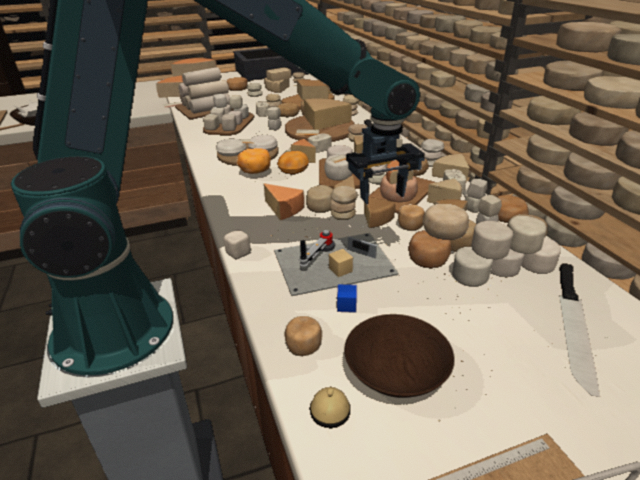

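Candidates: the pale cube on the plate at scene (344,265), the blue look-alike at (357,298), and the goat brick at (240,254). I choose the pale one on the plate and check it in a wrist crop.

```bash
python3 - <<'E'
from h import *
p=viewer.grab_frame('wrist')
im=p['color'][0:330,0:420,::-1]; cv2.imwrite('pics/crop1.png',cv2.resize(im,None,fx=1.8,fy=1.8))
K=np.array(p['intrinsics']);R=cv2.Rodrigues(np.array(p['rvec']))[0];t=np.array(p['tvec']);C=-R.T@t
for d in silhouettes('reject_piece',p)[:2]:
    m=d['mask']; ys,xs=np.where(m); print(d['confidence'],m.sum(),xs.min(),xs.max(),ys.min(),ys.max(),p['color'][m].mean(0))
    # fit cuboid silhouette: x,y,yaw
    from scipy.optimize import minimize
    S=np.array([[a*24,b*25,c] for a in(-1,1) for b in (-1,1) for c in (8,58)],float)
    def proj(v):
        P=S.copy();c,s=np.cos(v[2]),np.sin(v[2]);P[:,:2]=S[:,:2]@np.array([[c,s],[-s,c]])+v[:2]
        q=cv2.projectPoints(P,R,t,K,None)[0]; return cv2.convexHull(q.astype(np.float32))
    def cost(v):
        z=np.zeros(m.shape,np.uint8); cv2.fillConvexPoly(z,np.round(proj(v)*16).astype(np.int32),1,shift=4); return (z.astype(bool)^m).sum()
    for y0 in np.radians([-45,-30,-15,0,15,30]):
        r=minimize(cost,[590,9,y0],method='Nelder-Mead',options=dict(initial_simplex=[[590,9,y0],[600,9,y0],[590,19,y0],[590,9,y0+.2]]))
        print(r.x[:2].round(1),np.degrees(r.x[2]).round(1),r.fun)
E
```

```text
0.7 4780 144 229 168 245 [149.60439331 124.64079498  90.01338912]
[591.8   9.6] -77.6 391.0
[591.1   9.8] 15.4 369.0
[590.8   9.7] 14.7 360.0
[590.8   9.7] 14.7 360.0
[590.9   9.4] 14.5 351.0
[591.    9.9] 14.4 370.0
0.58 8946 0 207 17 185 [100.69114688  78.51710262  72.94209703]
[ 927.7 -380.8] 41.1 8946.0
[ 777.1 -177.8] 21.1 13150.0
[644.  -18.9] -41.8 13405.0
[701.9 -28.2] 77.8 13351.0
[ 829.2 -337.6] 115.1 8946.0
[ 895.6 -401.4] 159.3 8946.0
```

View pics/crop1.png

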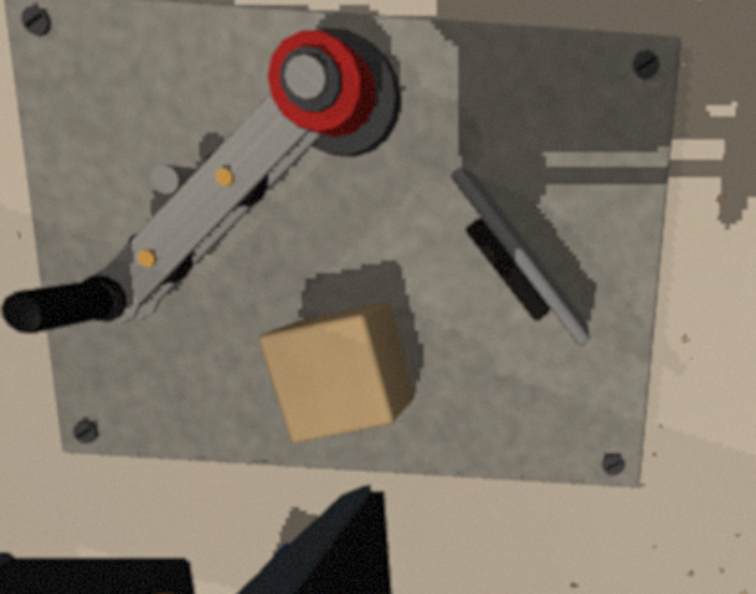

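The crop confirms the choice: the pale cube is at crop (335,375), turned about +15°. The handle is at (60,305) and the stop plate at (520,260). I'm moving above the cube with the jaws along its y.

Request:
play_rows(motion=[2,-20,0,0.14,4,-45,0,0.28,6,-75,10,0.42,8,-95,20,0.56,9.7,-109,40,0.7,9.7,-109,60,0.84,9.7,-109,80,0.98,9.7,-109,90,1.12,9.7,-109,97,1.25,9.7,-109,100,1.314,9.7,-109,100,1.314,9.7,-109,100,1.314], claw=91)

```text
time: 2.95
eef_pos: [591.1, 9.7, 114.1]
tcp_rot: [3.115, 0.406, 0.0]
force: [0.2, 0.8, 0.3]
gripper_width: 90.9
```

```bash
python3 - <<'E'
from h import *
for c in ['wrist','side']:
    p=viewer.grab_frame(c); save(p,c+'1')
    for l in ['reject_middle','handle','pivot','handle_at_stop']:
        for d in tip_of(l,p)[:2]: print(c,l,np.round(d['xyz'],0),round(d['confidence'],2))
s=bot.get_state(); print(s['eef_pos'],cv2.Rodrigues(s['tcp_rot'])[0].round(3),s['joints'].round(2))
E
```

```text
wrist reject_middle [588.  11.  32.] 0.65
wrist handle [498.  47.  81.] 0.66
wrist pivot [593. 134.  78.] 0.82
wrist handle_at_stop [675.  28.  84.] 0.69
side reject_middle [ 554. -128.   27.] 0.78
side handle [500.  45.  85.] 0.83
side handle [350. 206.   2.] 0.71
side pivot [596. 127.  80.] 0.86
side pivot [534. 420.   0.] 0.48
side handle_at_stop [674.  28.  86.] 0.56
[591.04726447   9.68791865 113.99630754] [[ 0.967  0.254  0.   ]
 [ 0.254 -0.967  0.   ]
 [ 0.     0.    -1.   ]] [-0.02  0.35  2.    0.    0.79  1.29]
```

View pics/wrist1.png

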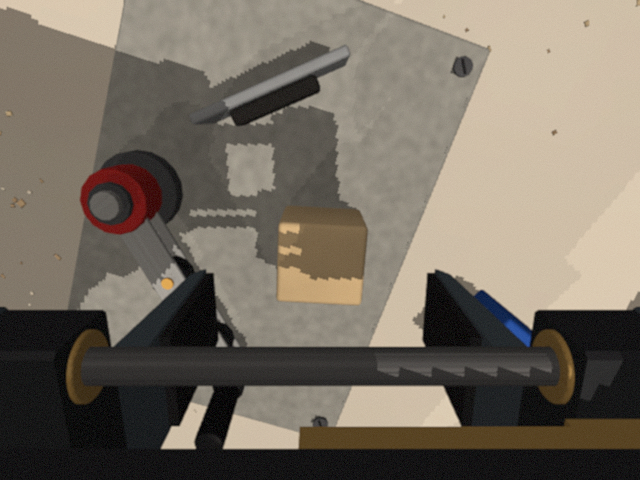

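The cube at pixel (322,255) is centred and square between the fingers; the handle is clear at (218,415). Descending to grip.

Request:
play_rows(motion=[0,0,25,0,0,0,50,0,0,0,75,0,0,0,90,0,0,0,97,0,0,0,97,0])

```text
time: 4.05
eef_pos: [590.8, 9.7, 16.5]
tcp_rot: [-3.116, -0.402, 0.001]
force: [-0.1, -0.1, -0.3]
gripper_width: 90.8
```

Request:
play_rows(motion=[0,0,0,0,0,0,0,0,0,0,0,0,0,0,0,0,0,0,0,0,0,0,0,0,0,0,0,0,0,0,0,0], claw=40)

```text
time: 4.85
eef_pos: [591.1, 9.7, 17.1]
tcp_rot: [3.116, 0.402, 0.0]
force: [-1.4, 0.7, 6.1]
gripper_width: 50.8
```

Request:
play_rows(motion=[0,0,-10,0,0,0,-30,0,0,0,-60,0,0,0,-95,0,0,0,-130,0,0,0,-150,0,0,0,-160,0,0,0,-160,0])

```text
time: 5.65
eef_pos: [591.5, 9.7, 178.1]
tcp_rot: [3.115, 0.402, 0.003]
force: [1.0, -0.1, -2.2]
gripper_width: 51.2
```

Request:
play_rows(motion=[-3,9,0,0,-10,30,0,0,-20,60,0,0,-33,97,0,0,-46,137,0,0,-59,177,0,0,-72,217,0,0,-85,255,0,0,-97,290,0,0,-106,318,0,0,-112,336,0,0,-115,345,0,0,-115,345,0,0,-115,345,0,0])

```text
time: 7.05
eef_pos: [567.3, -352.2, 176.5]
tcp_rot: [-3.115, -0.403, 0.001]
force: [0.0, 0.7, -0.8]
gripper_width: 50.8
```

```bash
python3 - <<'E'
from h import *
a=[]
for c in ['wrist','side']:
    p=viewer.grab_frame(c); a.append(p['color'][...,::-1])
    for l in ['reject_middle','reject_bowl']:
        for d in tip_of(l,p)[:2]: print(c,l,np.round(d['xyz'],0),round(d['confidence'],2))
cv2.imwrite('pics/b2.png',cv2.resize(np.hstack(a),(800,300)))
s=bot.get_state(); print(s['eef_pos'],cv2.Rodrigues(s['tcp_rot'])[0].round(3))
E
```

```text
wrist reject_middle [ 553. -122.   27.] 0.84
wrist reject_middle [ 564. -354.  190.] 0.65
wrist reject_bowl [ 567. -356.    3.] 0.58
wrist reject_bowl [ 564. -352.  191.] 0.56
side reject_middle [ 555. -126.   24.] 0.67
side reject_bowl [ 566. -355.    1.] 0.71
[ 567.57243216 -352.58705237  177.0286181 ] [[ 0.967  0.255  0.   ]
 [ 0.255 -0.967 -0.   ]
 [ 0.     0.    -1.   ]]
```

View pics/b2.png

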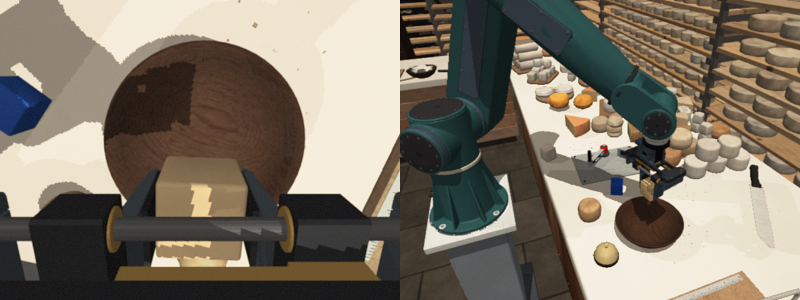

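The cube is held at (200,205), centred above the bowl. Lowering it inside and releasing.

Request:
play_rows(motion=[0,0,20,0,0,0,50,0,0,0,85,0,0,0,115,0,0,0,135,0,0,0,145,0,0,0,150,0,0,0,150,0,0,0,150,0])

```text
time: 8.25
eef_pos: [568.0, -353.5, 28.0]
tcp_rot: [3.115, 0.402, 0.002]
force: [0.5, -0.1, -0.7]
gripper_width: 50.7
```

Request:
play_rows(motion=[0,0,0,0,0,0,0,0,0,0,0,0,0,0,0,0,0,0,0,0], claw=68)

```text
time: 8.75
eef_pos: [567.5, -353.2, 27.1]
tcp_rot: [3.116, 0.402, 0.0]
force: [0.0, -0.8, 0.3]
gripper_width: 67.8
```

Request:
play_rows(motion=[0,0,-10,0,0,0,-30,0,0,0,-60,0,0,0,-95,0,0,0,-130,0,0,0,-160,0,0,0,-180,0,0,0,-180,0])

```text
time: 9.55
eef_pos: [568.8, -354.1, 211.0]
tcp_rot: [3.112, 0.402, 0.006]
force: [-0.4, -0.1, -0.3]
gripper_width: 68.5
```

```bash
python3 - <<'E'
from h import *
a=[]
for c in ['wrist','side','scene']:
    p=viewer.grab_frame(c); a.append(p['color'][...,::-1])
    for l in ['reject_middle','reject_bowl','pivot','handle','handle_at_stop']:
        for d in tip_of(l,p)[:2]: print(c,l,np.round(d['xyz'],0),round(d['confidence'],2))
cv2.imwrite('pics/b3.png',cv2.resize(np.hstack(a[:2]),(800,300)))
s=bot.get_state(); print(s['eef_pos'],cv2.Rodrigues(s['tcp_rot'])[0].round(3),s['joints'].round(2))
E
```

```text
wrist reject_middle [ 552. -122.   26.] 0.89
wrist reject_middle [ 567. -354.   33.] 0.79
side reject_middle [ 554. -126.   26.] 0.93
side reject_middle [ 569. -356.   34.] 0.62
side reject_bowl [ 566. -353.   -3.] 0.97
side reject_bowl [ 565. -354.   35.] 0.53
side pivot [599. 126.  81.] 0.72
side handle [498.  47.  86.] 0.94
side handle_at_stop [672.  27.  83.] 0.59
scene reject_middle [ 553. -126.   22.] 0.82
scene reject_middle [ 569. -357.   34.] 0.56
scene reject_bowl [ 568. -359.    0.] 0.76
scene handle [495.  44.  83.] 0.7
scene handle_at_stop [674.  26.  86.] 0.75
scene handle_at_stop [596. 129.  81.] 0.4
[ 567.40972603 -353.19786672  206.91945237] [[ 0.967  0.254 -0.   ]
 [ 0.254 -0.967 -0.   ]
 [-0.     0.    -1.   ]] [-0.59  0.34  1.81 -0.    1.    0.72]
```

View pics/b3.png

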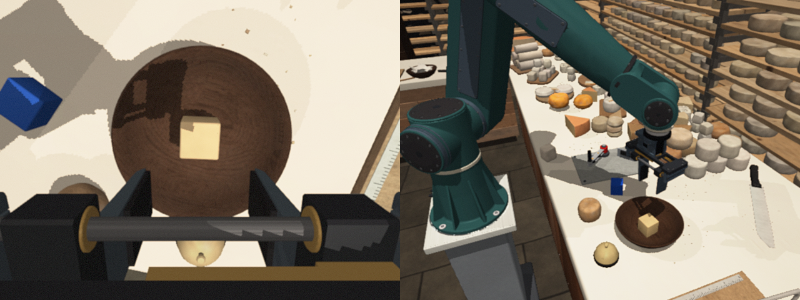

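The pale cube rests on the bowl floor at wrist (200,138), and the networks put it at z≈33. The bowl hasn't moved. Next I go above the handle with the jaws across the arm.

Request:
play_rows(motion=[1,-10,0,-0.02,3,-32,0,-0.05,5,-65,0,-0.09,8,-102,0,-0.13,12,-142,0,-0.17,15,-182,0,-0.21,19,-222,0,-0.25,22,-262,0,-0.29,25,-302,0,-0.33,29,-340,0,-0.37,31,-370,0,-0.41,33,-390,15,-0.43,33.7,-400,35,-0.45,33.7,-403,50,-0.45,33.7,-403,57,-0.45,33.7,-403,57,-0.45], claw=70)

```text
time: 12.05
eef_pos: [496.5, 45.6, 149.3]
tcp_rot: [-2.946, -1.089, 0.002]
force: [-0.8, -0.6, 0.3]
gripper_width: 69.7
```

```bash
python3 - <<'E'
from h import *
a=[]
for c in ['wrist','side','scene']:
    p=viewer.grab_frame(c); a.append(p['color'][...,::-1])
    for l in ['pivot','handle','handle_at_stop']:
        for d in tip_of(l,p)[:1]: print(c,l,np.round(d['xyz'],0),round(d['confidence'],2))
cv2.imwrite('pics/b4.png',cv2.resize(np.hstack(a[:2]),(800,300)))
s=bot.get_state(); print(s['eef_pos'],cv2.Rodrigues(s['tcp_rot'])[0].round(3),s['joints'].round(2))
E
```

```text
wrist pivot [594. 132.  83.] 0.62
wrist handle [499.  43.  82.] 0.96
wrist handle_at_stop [671.  29.  85.] 0.88
side pivot [597. 128.  79.] 0.81
side handle [498.  46.  83.] 0.8
side handle_at_stop [671.  27.  83.] 0.82
scene pivot [595. 130.  82.] 0.96
scene handle [492.  42.  81.] 0.61
scene handle_at_stop [674.  27.  89.] 0.55
[497.69287233  45.08977921 150.03014753] [[ 0.76   0.649  0.   ]
 [ 0.649 -0.76  -0.   ]
 [ 0.     0.    -1.   ]] [ 0.04  0.16  2.17 -0.    0.82  0.91]
```

View pics/b4.png

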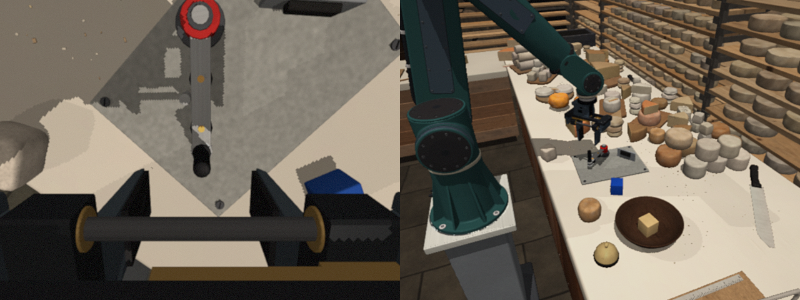

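The handle at (200,160) lies on the jaw midline and the arm is square to the jaws. Descending and gripping.

Request:
play_rows(motion=[0,0,20,0,0,0,40,0,0,0,60,0,0,0,75,0,0,0,83,0,0,0,85,0,0,0,85,0])

```text
time: 13.35
eef_pos: [497.8, 45.1, 65.1]
tcp_rot: [2.947, 1.087, 0.0]
force: [0.3, -0.5, -0.2]
gripper_width: 69.9
```

Request:
play_rows(motion=[0,0,0,0,0,0,0,0,0,0,0,0,0,0,0,0,0,0,0,0,0,0,0,0,0,0,0,0,0,0,0,0,0,0,0,0,0,0,0,0], claw=5)

```text
time: 14.35
eef_pos: [497.7, 45.1, 64.9]
tcp_rot: [2.947, 1.087, 0.0]
force: [0.3, -2.5, -0.5]
gripper_width: 15.4
```

```bash
python3 - <<'E'
from h import *
s=bot.get_state(); print(s['eef_pos'],s['force'].round(1),s['gripper_width'])
# tool-frame path: pivot at +x 130 (tool x towards the pivot), tool y = (0.649,-0.76); ccw swing a
for k in range(0,27):
    a=np.radians(86*k/25); print(k, round(130*(1-np.cos(a)),1), round(130*np.sin(a),1), round(-a,3))
E
```

```text
[497.6892079   45.08949102  64.91040462] [ 0.3 -2.5 -0.5] 15.377976418187696
0 0.0 0.0 -0.0
1 0.2 7.8 -0.06
2 0.9 15.6 -0.12
3 2.1 23.3 -0.18
4 3.7 30.9 -0.24
5 5.8 38.4 -0.3
6 8.3 45.8 -0.36
7 11.3 53.0 -0.42
8 14.7 60.1 -0.48
9 18.5 66.9 -0.54
10 22.7 73.4 -0.6
11 27.3 79.7 -0.66
12 32.3 85.8 -0.72
13 37.6 91.5 -0.781
14 43.3 96.9 -0.841
15 49.3 101.9 -0.901
16 55.5 106.5 -0.961
17 62.0 110.8 -1.021
18 68.8 114.7 -1.081
19 75.8 118.2 -1.141
20 83.0 121.2 -1.201
21 90.3 123.8 -1.261
22 97.8 126.0 -1.321
23 105.5 127.7 -1.381
24 113.2 128.9 -1.441
25 120.9 129.7 -1.501
26 128.7 130.0 -1.561
```

Request:
play_rows(motion=[0.2,7.8,0,-0.06,0.9,15.6,0,-0.12,2.1,23.3,0,-0.18,3.7,30.9,0,-0.24,5.8,38.4,0,-0.3,8.3,45.8,0,-0.36,11.3,53,0,-0.42,14.7,60.1,0,-0.48,18.5,66.9,0,-0.54,22.7,73.4,0,-0.6,27.3,79.7,0,-0.66,32.3,85.8,0,-0.72,37.6,91.5,0,-0.78,43.3,96.9,0,-0.84,49.3,101.9,0,-0.9,55.5,106.5,0,-0.96,62,110.8,0,-1.02,68.8,114.7,0,-1.08,75.8,118.2,0,-1.14,83,121.2,0,-1.2])

```text
time: 16.35
eef_pos: [638.5, 8.3, 64.8]
tcp_rot: [-1.814, -2.561, 0.0]
force: [-9.7, 13.2, 8.9]
gripper_width: 15.6
```

```bash
python3 - <<'E'
from h import *
s=bot.get_state(); print(s['eef_pos'],s['force'].round(1),s['gripper_width'])
R=cv2.Rodrigues(s['tcp_rot'])[0];print(R.round(3))
p=viewer.grab_frame('wrist')
for l in ['pivot','handle','handle_at_stop']:
    for d in tip_of(l,p)[:1]: print(l,np.round(d['xyz'],0),round(d['confidence'],2))
P=np.array([596.5,130]);h=s['eef_pos'][:2]-P; print(np.hypot(*h),np.degrees(np.arctan2(h[1],h[0])))
for g in (2,4,6,8,10,12,14,16,17.3,18,19,20):
    a=np.radians(g); print(g,round(130*(1-np.cos(a)),1),round(130*np.sin(a),1),round(-a,3))
E
```

```text
[638.47019942   8.31126858  64.77439615] [-9.7 13.2  8.9] 15.581301217691479
[[-0.332  0.943 -0.003]
 [ 0.943  0.332  0.002]
 [ 0.003 -0.002 -1.   ]]
handle [641.  10.  83.] 0.66
handle_at_stop [675.  27.  85.] 0.88
128.72313309516048 -70.97078864710981
2 0.1 4.5 -0.035
4 0.3 9.1 -0.07
6 0.7 13.6 -0.105
8 1.3 18.1 -0.14
10 2.0 22.6 -0.175
12 2.8 27.0 -0.209
14 3.9 31.4 -0.244
16 5.0 35.8 -0.279
17.3 5.9 38.7 -0.302
18 6.4 40.2 -0.314
19 7.1 42.3 -0.332
20 7.8 44.5 -0.349
```

Request:
play_rows(motion=[0.6,4.5,0,-0.035,1.3,9.1,0,-0.07,2.0,13.6,0,-0.105,2.8,18.1,0,-0.14,3.5,22.6,0,-0.175,4.3,27,0,-0.21,5.4,31.4,0,-0.245,6.5,35.8,0,-0.28,6.5,35.8,0,-0.28])

```text
time: 17.45
eef_pos: [670.5, 25.3, 64.8]
tcp_rot: [-1.441, -2.789, 0.001]
force: [-6.0, 0.6, 7.7]
gripper_width: 15.3
```

```bash
cat > st.py <<'E'
from h import *
s=bot.get_state(); R=cv2.Rodrigues(s['tcp_rot'])[0]
print(s['eef_pos'],s['force'].round(1),'tool-frame force',(R.T@s['force']).round(1),s['gripper_width'])
h=s['eef_pos'][:2]-[596.5,130]; print(np.hypot(*h),np.degrees(np.arctan2(h[1],h[0])))
E
python3 st.py
```

```text
[670.49345544  25.28633819  64.83325241] [-6.   0.6  7.7] tool-frame force [ 4.  -4.5 -7.6] 15.333816744159172
128.21849483371156 -54.753957272078395
```

Request:
play_rows(motion=[0.1,1.5,0,-0.012,0.2,3,0,-0.024,0.2,3,0,-0.024,0.2,3,0,-0.024])

```text
time: 17.85
eef_pos: [672.6, 26.9, 64.9]
tcp_rot: [-1.409, -2.806, 0.001]
force: [-6.2, 0.5, 6.0]
gripper_width: 15.3
```

```bash
python3 st.py
```

```text
[672.59649665  26.92358034  64.86272994] [-6.2  0.5  6. ] tool-frame force [ 4.1 -4.7 -6. ] 15.281333363059602
128.1226954631188 -53.56328354938088
```

No stop contact yet: the tangential force is still just the spring. Pressing on in small steps.

Request:
play_rows(motion=[0,1,0,-0.008,0.1,2,0,-0.016,0.1,2,0,-0.016,0.1,2,0,-0.016])

```text
time: 18.25
eef_pos: [673.5, 27.6, 64.8]
tcp_rot: [-1.386, -2.816, 0.003]
force: [-11.1, -4.2, 9.5]
gripper_width: 15.4
```

```bash
python3 st.py
```

```text
[673.51856358  27.64566904  64.80131049] [-11.1  -4.2   9.5] tool-frame force [  3.5 -11.4  -9.5] 15.359186783052499
128.09476258396552 -53.039636460567465
```

Request:
play_rows(motion=[0,1,0,-0.008,0.1,2,0,-0.016,0.1,2,0,-0.016,0.1,2,0,-0.016])

```text
time: 18.65
eef_pos: [674.1, 28.2, 64.7]
tcp_rot: [-1.363, -2.826, 0.006]
force: [-16.9, -10.9, 16.1]
gripper_width: 15.4
```

```bash
python3 st.py
```

```text
[674.14377713  28.20218523  64.71928798] [-16.9 -10.9  16.1] tool-frame force [  2.  -20.1 -16. ] 15.397804497150632
128.02871247566262 -52.66631461870432
```

The tangential force has jumped from about 5 N to 20 N with almost no further motion, so the arm is on its stop. One last check.

```bash
python3 - <<'E'
from h import *
a=[]
for c in ['wrist','side']:
    p=viewer.grab_frame(c); a.append(p['color'][...,::-1])
    for l in ['handle','handle_at_stop','reject_middle','reject_bowl','wedge','brown_tomme','goat_brick']:
        for d in tip_of(l,p)[:2]: print(c,l,np.round(d['xyz'],0),round(d['confidence'],2))
cv2.imwrite('pics/b5.png',np.hstack([cv2.resize(a[0],(400,300)),cv2.resize(a[1][160:430,230:590],(400,300))]))
E
python3 st.py
```

```text
wrist handle [676.  30.  82.] 0.68
wrist handle_at_stop [672.  27.  84.] 0.91
side handle [676.  28.  82.] 0.92
side handle_at_stop [676.  28.  86.] 0.75
side handle_at_stop [677.  31.  87.] 0.54
side reject_middle [ 555. -126.   27.] 0.81
side reject_middle [ 567. -354.   32.] 0.71
side reject_bowl [ 568. -352.    0.] 0.7
side wedge [532. 419.   2.] 0.82
side wedge [ 567. -353.    2.] 0.36
side brown_tomme [ 412. -211.    2.] 0.79
side goat_brick [352. 206.  -0.] 0.71
side goat_brick [ 566. -358.   36.] 0.31
[674.11342984  28.20351204  64.7023131 ] [-16.8 -11.6  15.5] tool-frame force [  1.5 -20.5 -15.4] 15.515549498421832
128.00925534466535 -52.67675467635389
```

View pics/b5.png

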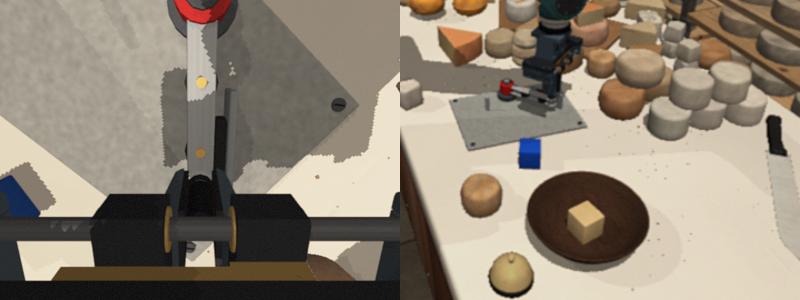

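The arm touches the black buffer at wrist (220,140) and the handle is gripped at (200,190). The cube is in the bowl and the bystanders haven't moved. Handing in.

```bash
python3 -c "
from workcell import bot
print(bot.close_job())"
```

```text
the job is handed in; nothing more can be done
None
```

The rejected cheese cube is in the wooden bowl. The spring arm was swung round to its stop, and I handed the job in with the gripper still holding the handle there, at about 19 s of the 61 s allowed.

- **Cube and bowl:** the last side picture shows the cube on the bowl floor, with its middle at about (567, -354, 32) mm. The bowl is within a few mm of where it started.
- **Spring arm:** the handle was found at (676, 28–30) mm, against an estimated stop point of (673, 27) mm. The last picture shows the arm against the rubber buffer. The push across the arm jumped from about 5 N to 20 N over the last millimetre or so of motion, which fits contact with the stop.
- **Grip:** the opening held at 15.4–15.5 mm on the 16 mm sleeve. About 15 N of upward force also showed on the tool at the stop. I left it because it was well under the limits.
- **Other cheeses:** the wedge, brown tomme, goat brick and blue look-alike all measured within a few mm of their starting positions.

No check failed. The networks gave some extra wrong detections, such as the blue cube reported as the reject, and I ruled these out by eye.

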